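Line up the pot lids by size in the drawer

TASK

Tidy the drawer: line the four aluminium pot lids up in order of size on the four dark round rests, one lid centred on each, with the smallest on the rest next to the spoon rack and the largest at the other end, by the divided plate. Set each lid down flat with its knob up, do not drop it, and leave the spoon rack and the plate where they are.

Things in the scene. Friction and masses are not known exactly. Their poses are not given: they have to be found in the camera images.
- lid_60: round aluminium pot lid, 60 mm in diameter, lying flat. Origin: centre of its flat underside, z up. Metal 5 mm thick at the edge, 12 mm at the middle; on it an upright black plastic knob, a cylinder 22 mm across, from 12 to 46 mm above the origin: grip it from above. Loose, 60 to 150 g; yaw does not matter. The four lids differ only in diameter (60, 76, 92, 108 mm).
- lid_76: round aluminium pot lid, 76 mm in diameter, lying flat. Origin: centre of its flat underside, z up. Metal 5 mm thick at the edge, 12 mm at the middle; on it an upright black plastic knob, a cylinder 22 mm across, from 12 to 46 mm above the origin: grip it from above. Loose, 60 to 150 g; yaw does not matter. The four lids differ only in diameter (60, 76, 92, 108 mm).
- lid_92: round aluminium pot lid, 92 mm in diameter, lying flat. Origin: centre of its flat underside, z up. Metal 5 mm thick at the edge, 12 mm at the middle; on it an upright black plastic knob, a cylinder 22 mm across, from 12 to 46 mm above the origin: grip it from above. Loose, 60 to 150 g; yaw does not matter. The four lids differ only in diameter (60, 76, 92, 108 mm).
- lid_108: round aluminium pot lid, 108 mm in diameter, lying flat. Origin: centre of its flat underside, z up. Metal 5 mm thick at the edge, 12 mm at the middle; on it an upright black plastic knob, a cylinder 22 mm across, from 12 to 46 mm above the origin: grip it from above. Loose, 60 to 150 g; yaw does not matter. The four lids differ only in diameter (60, 76, 92, 108 mm).
- rest_a: rest 1 of 4 from the robot's left (a to d): fixed dark rubber disc, 40 mm across, 3 mm thick, on a white strip 2 mm thick, 140 x 470 mm, with a 12 mm high lip along its far edge, 70 mm from the row. The four lie in a straight row, 118 mm between centres. Origin: centre of the disc's underside, 2 mm above the drawer floor (z = 0); y axis along the row towards rest_a.
- rest_b: rest 2 of 4 from the robot's left (a to d): fixed dark rubber disc, 40 mm across, 3 mm thick, on a white strip 2 mm thick, 140 x 470 mm, with a 12 mm high lip along its far edge, 70 mm from the row. The four lie in a straight row, 118 mm between centres. Origin: centre of the disc's underside, 2 mm above the drawer floor (z = 0); y axis along the row towards rest_a.
- rest_c: rest 3 of 4 from the robot's left (a to d): fixed dark rubber disc, 40 mm across, 3 mm thick, on a white strip 2 mm thick, 140 x 470 mm, with a 12 mm high lip along its far edge, 70 mm from the row. The four lie in a straight row, 118 mm between centres. Origin: centre of the disc's underside, 2 mm above the drawer floor (z = 0); y axis along the row towards rest_a.
- rest_d: rest 4 of 4 from the robot's left (a to d): fixed dark rubber disc, 40 mm across, 3 mm thick, on a white strip 2 mm thick, 140 x 470 mm, with a 12 mm high lip along its far edge, 70 mm from the row. The four lie in a straight row, 118 mm between centres. Origin: centre of the disc's underside, 2 mm above the drawer floor (z = 0); y axis along the row towards rest_a.
- spoon_rack: white plastic spoon rack, a box with six slots in line, 168 x 56 mm and 85 mm high, three spoons standing in it up to about 160 mm. Loose, 0.4 kg. Origin: centre of its underside. It stands beyond one end of the row of rests, about 170 mm from the last rest: left or right, this differs.
- divided_plate: round white divided plate with its clear hinged cover clipped shut, 170 mm in diameter, 28 mm high. Loose, 0.3 kg. Origin: centre of its underside. It lies beyond the other end of the row.
Things that resemble listed ones, but are neither listed nor needed, are in the scene too. What is shaped like the lid_92 but brown, orange or purple is not meant.

How it is judged:
By the outcome, as a careful person would: the job done as asked, in the order asked, and still so for the second after the job is handed in, with the robot touching nothing.
It also fails if it takes over 88 s, if anything falls off the work surface, if the arm or the gripper's body presses on something with over 40 N, if the wrist force passes 120 N, or if a joint passes its speed limit or range.

ROBOT

A 6-joint arm with a two-finger parallel gripper is mounted at the origin on the work surface. World frame = base frame: x ahead of the robot, y to its left, z up, the work surface at z = 0. Lengths are in mm, angles in rad, forces in N, time in s.
With the tool pointing down it reaches from about 275 to 1000 mm from the base axis. Payload 8.4 kg.
Tool frame: the origin (TCP) lies on the centre line of the jaws, within the pads' length; the fingertips stand 25 mm ahead of it and the grasp point (between the pads) lies 6 mm ahead of it; z points along the fingers, y is the line along which they close (so a half turn about z gives the same grasp; the last joint's range is limited). The gripper opens to 85 mm and grips with 20 to 120 N. Pads are 22 mm wide; open, the fingers measure 114 mm over their backs; the gripper's body (76 mm by 85 mm) begins 54 mm behind the grasp point. The pads swing forward as they close: fully open they stand 13 mm farther back than shut.
Start: joints at [-1.34, 0.353, 1.633, -0, 1.155, -0.002], TCP at [144.188, -608.143, 256.281] pointing down, gripper open.
Joint ranges: [-2.63, 2.63], [-0.92, 2.1], [0.06, 2.66], [-1.3, 4.44], [0, 2.69], [-3.02, 3.02]. Speed limits (rad/s): [2.22, 2.22, 2.79, 3.14, 3.14, 3.14].

INTERFACE

Orientations are given as [roll, pitch, yaw] about the fixed x, y, z axes, in that order (R = Rz(yaw) Ry(pitch) Rx(roll)).
In Python, from rig import r gives the robot as it stands.
- The arm moves only by the shell command python3 -m jog 'ROWS' [FORCE]. ROWS is JSON, a list of rows, each a list of 3 entries, a list of its own where there are three numbers: the turn, a rotation vector about the tool's x, y, z in rad, then the shift along the tool's x, y, z in m, then the opening, from -1 (shut) to 1 (fully open). In form: [[[rx, ry, rz], [x, y, z], gripper], ...]. A call has 1 to 12 rows; each row shifts and turns the commanded pose from where the row before left it, along the tool's axes as they then stand; what a row does not reach is not made up. A row lasts 1/10 s, in which the tool goes at most 50 mm and 8.59 degrees, less where a joint would pass 70% of its speed; a pose out of reach is approached as far as the arm can. A call with a gripper value outside its range is refused whole. The fingers move at their own pace and stop on an object; FORCE is the grip in N (left out, the last holds). Time passes only in rows, so rows that do not move let the fingers close. It gives the time, the measured TCP pose, the force, the opening and the grip force at its end, in the units of the state.
- r.sense(): the state, without advancing time (a new reading comes with each control period).
- r.grab_frame(name): name is "scene" or "top" or "wrist"; returns the picture (400x640x3 uint8, red, green, blue); there is no depth.
- r.camera_params(name): a dict with "fx", "fy", "cx", "cy" (pixels), "rvec" (rotation vector, rad) and "tvec" (3), from world to camera coordinates, as OpenCV has them; the wrist camera has in their place "hand_eye" (4x4, takes a point from camera to tool coordinates, whose origin is the TCP and whose axes are the flange's). Camera axes: x right, y down, z forward; pixel columns grow to the right and rows downward; lengths in mm; the calibration is good to about 2 mm. A picture is of the moment at which its call begins: read the wrist's pose just before it. camera_params takes no time and is no camera call.
- r.sign_off(): hands the job in; it is judged then, once.
The state is a dict: "clock": time; "qpos": joint angles; "qvel": joint speeds; "joint_efforts": joint torques, N m; "eef_pos": TCP position; "tcp_rot": TCP orientation; "contact_force": force on the tool from outside, world axes, zero at the start; "wrist_torque": the same for the moment, N m; "opening": opening from 0.0 (shut) to 1.0 (fully open); "grasp_force": force on a finger pad.
Only numpy, scipy, OpenCV 4.12 (cv2) and the standard library are available. Lean on these libraries where they do the work, as an engineer would, in place of code of your own. Each camera call takes 0.05 s, during which the arm holds its last target. There are 200 camera calls.

## Working session

There is one attempt and no reset: what is moved stays moved. The work goes in short steps, Python scripts to look and compute and a shell command to move; the robot and the scene stay as the last step left them, time stands still between calls to the robot, and variables do not carry over. Pictures are saved under pics/ and viewed, at most 14 in all, crops included, and the job is handed in when it is done.

```bash
mkdir -p pics; python3 - <<'E'
from rig import r
import cv2
for n in ("top","scene"):
    cv2.imwrite(f"pics/{n}0.png",r.grab_frame(n)[:,:,::-1]); print(n,r.camera_params(n))
print(r.camera_params("wrist")); print(r.sense())
E
```

```text
top {'fx': 405.6964820759345, 'fy': 405.6964820759345, 'cx': 319.6688982959225, 'cy': 208.493950001241, 'rvec': array([ 2.20129925, -2.13915998,  0.16526109]), 'tvec': array([ -39.84652163,  441.51010128, 1173.75823293])}
scene {'fx': 447.18573745886465, 'fy': 447.18573745886465, 'cx': 322.0366744669974, 'cy': 203.08041816730372, 'rvec': array([ 2.00131846,  1.19190919, -0.57629149]), 'tvec': array([-193.07534556, -229.87894964, 1528.01931439])}
{'fx': 315.3751496994976, 'fy': 315.3751496994976, 'cx': 320.45932667616944, 'cy': 203.44401550341692, 'hand_eye': array([[ 4.93036400e-04, -9.60564390e-01, -2.78057205e-01,
         6.82814396e+01],
       [ 9.99999808e-01,  3.69457949e-04,  4.96833579e-04,
         2.00589417e-01],
       [-3.74510199e-04, -2.78057396e-01,  9.60564388e-01,
        -1.17627264e+02],
       [ 0.00000000e+00,  0.00000000e+00,  0.00000000e+00,
         1.00000000e+00]])}
{'clock': 0.1, 'qpos': array([-1.34040661e+00,  3.53577932e-01,  1.63406908e+00, -3.97300138e-06,
        1.15519200e+00, -2.40165942e-03]), 'qvel': array([ 0.0004294 , -0.00127858, -0.00110138,  0.00061007,  0.00074762,
        0.00158898]), 'joint_efforts': array([-2.37561007e-04, -6.06355691e+01, -3.42818499e+01,  4.32792388e-05,
        3.83614388e-03,  4.53927839e-05]), 'eef_pos': array([ 144.09080874, -607.75339666,  255.63334259]), 'tcp_rot': array([-3.14034629e+00,  6.39441939e-07,  2.32792986e-01]), 'contact_force': array([ 0.79634145, -0.19216906,  0.13083902]), 'wrist_torque': array([ 0.01444437,  0.00563719, -0.0210326 ]), 'grasp_force': 0.0, 'opening': 0.9992493854879908}
```

View pics/top0.png

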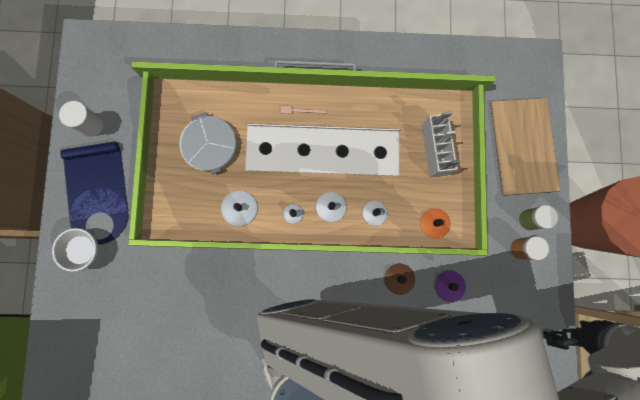

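View pics/scene0.png

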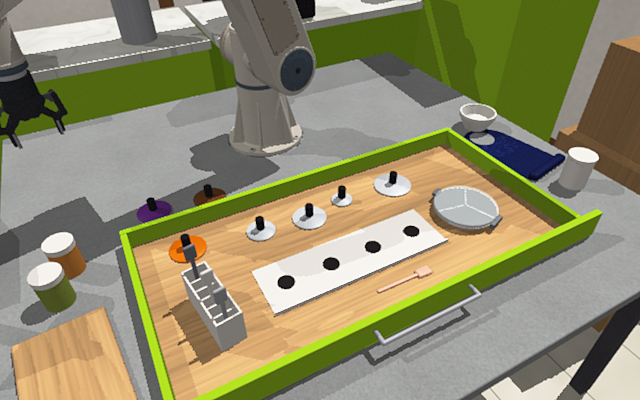

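Top view: robot at the bottom, plate at left (208,143), rack at right (441,145). The rests are at (265,148), (304,150), (342,151) and (380,152).

Candidates for the lids:
- **Silver:** (239,208), (293,213), (331,207) and (375,212).
- **Decoys:** orange (435,222), brown (400,279) and purple (450,286), ruled out by colour.

Next I'll measure diameters.

```bash
cat > h.py <<'E'
import numpy as np, cv2
from rig import r
def cam(n, s=None):
    """K, R(world->cam), centre of camera in world"""
    p=r.camera_params(n); K=np.array([[p['fx'],0,p['cx']],[0,p['fy'],p['cy']],[0,0,1]])
    if n!="wrist":
        R=cv2.Rodrigues(p['rvec'])[0]; return K,R,-R.T@p['tvec']
    from scipy.spatial.transform import Rotation as Ro
    T=Ro.from_euler('xyz',s['tcp_rot']).as_matrix(); H=p['hand_eye']
    return K,(T@H[:3,:3]).T,T@H[:3,3]+s['eef_pos']
def onplane(c,uv,z):
    K,R,C=c; uv=np.atleast_2d(uv).astype(float)
    d=(R.T@np.linalg.inv(K)@np.c_[uv,np.ones(len(uv))].T).T
    return (C+d*((z-C[2])/d[:,2])[:,None])[:,:2]
def pix(c,P):
    K,R,C=c; q=K@(R@(np.asarray(P,float)-C)); return q[:2]/q[2]
def circ(P):
    A=np.c_[2*P,np.ones(len(P))]; x=np.linalg.lstsq(A,(P**2).sum(1),rcond=None)[0]
    return x[:2],np.sqrt(x[2]+x[:2]@x[:2])
def blob(mask,uv):
    """outer contour of the blob nearest uv"""
    cs=[c for c in cv2.findContours(mask.astype(np.uint8),cv2.RETR_EXTERNAL,cv2.CHAIN_APPROX_NONE)[0] if len(c)>12]
    return min(cs,key=lambda c:np.linalg.norm(c[:,0].mean(0)-uv))[:,0]
E
python3 - <<'E'
from h import *
im=cv2.imread("pics/top0.png"); c=cam("top"); hsv=cv2.cvtColor(im,cv2.COLOR_BGR2HSV)
print("C",c[2])
lid=(hsv[...,1]<70)&(hsv[...,2]>90)|(hsv[...,2]<45)
for uv in [(239,208),(293,213),(331,207),(375,212)]:
    P=onplane(c,blob(lid,uv)[cv2.convexHull(blob(lid,uv),returnPoints=False)[:,0]],5); x,R=circ(P); print("lid",uv,x.round(1),2*R)
dark=hsv[...,2]<70
for uv in [(265,148),(304,150),(342,151),(380,152)]:
    b=blob(dark,uv); x,R=circ(onplane(c,b,5)); print("rest",uv,x.round(1),2*R)
for uv in [(239,206),(293,213),(331,206),(375,212)]:
    b=blob(dark,uv); x=onplane(c,b.mean(0),40); print("knob",uv,len(b),x.round(1))
s=r.sense()
E
```

```text
C [ 293.50781319    4.43902724 1219.86096045]
lid (239, 208) [750.3 -46. ] 2191.1878922109695
lid (293, 213) [750.3 -46. ] 2191.1878922109695
lid (331, 207) [750.3 -46. ] 2191.1878922109695
lid (375, 212) [750.3 -46. ] 2191.1878922109695
rest (265, 148) [626.8 144.3] 32.49146988472782
rest (304, 150) [626.7  26.7] 33.68771646108485
rest (342, 151) [626.2 -91.5] 33.05781019336524
rest (380, 152) [ 626.6 -209.2] 32.872257241101515
knob (239, 206) 19 [[438.8 212.3]]
knob (293, 213) 17 [[426.3  51.6]]
knob (331, 206) 17 [[451.7 -62.1]]
knob (375, 212) 18 [[ 437.  -194.3]]
```

```bash
python3 - <<'E'
from h import *
im=cv2.imread("pics/top0.png"); c=cam("top"); hsv=cv2.cvtColor(im,cv2.COLOR_BGR2HSV)
lid=(hsv[...,1]<60)&(hsv[...,2]>110)
for u,v in [(239,208),(293,213),(331,207),(375,212)]:
    m=np.zeros_like(lid); m[v-24:v+25,u-21:u+22]=lid[v-24:v+25,u-21:u+22]
    b=cv2.convexHull(blob(m,(u,v)))[:,0]; x,R=circ(onplane(c,b,5)); print((u,v),x.round(1),2*R)
cv2.imwrite("pics/c0.png",cv2.resize(im[180:245,205:460],None,fx=3,fy=3,interpolation=cv2.INTER_CUBIC))
E
```

```text
(239, 208) [440.4 214.9] 109.03082971028456
(293, 213) [427.7  52.4] 60.61719366921294
(331, 207) [452.5 -61.4] 92.87128677223944
(375, 212) [ 437.6 -194.1] 76.70269639738912
```

View pics/c0.png

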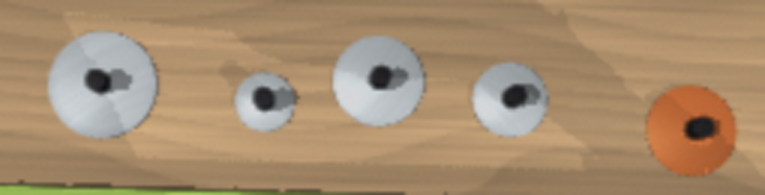

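The crop shows the silver lids left to right as 108, 60, 92 and 76 mm. The orange decoy is at the far right. I'll start with lid_76 → rest_c, then 92 → b, 108 → a and 60 → d.

```bash
python3 -m jog '[[[0,0,0.1164],[0,0,0],0.2],[[0,0,0.1164],[0,0,0],0.2],[[0,0,0],[0.026,-0.037,0],0.2],[[0,0,0],[0.026,-0.037,0],0.2],[[0,0,0],[0.026,-0.037,0],0.2],[[0,0,0],[0.026,-0.037,0],0.2],[[0,0,0],[0.026,-0.037,0],0.2],[[0,0,0],[0.026,-0.037,0],0.2],[[0,0,0],[0.026,-0.037,0],0.2],[[0,0,0],[0.026,-0.037,0],0.2],[[0,0,0],[0.026,-0.037,0],0.2],[[0,0,0],[0.026,-0.037,0],0.2]]' 40
```

```text
clock: 1.3
eef_pos: [404.8, -236.5, 256.3]
tcp_rot: [3.142, -0.0, -0.0]
contact_force: [1.1, -1.2, 0.8]
opening: 0.6
grasp_force: 0.0
```

```bash
python3 -m jog '[[[0,0,0],[0.016,-0.021,0.02],0.2],[[0,0,0],[0.0165,-0.021,0.02],0.2],[[0,0,0],[0,0,0.03],0.2],[[0,0,0],[0,0,0.03],0.2],[[0,0,0],[0,0,0],0.2],[[0,0,0],[0,0,0],0.2]]'
cat > w.py <<'E'
# wrist view: knob blob (dark) near the expected point, disc circle
import sys; from h import *
def look(name, exp, zl=0):
    s=r.sense(); im=r.grab_frame("wrist")[:,:,::-1].copy(); cv2.imwrite(f"pics/{name}.png",im); c=cam("wrist",s)
    hsv=cv2.cvtColor(im,cv2.COLOR_BGR2HSV); lid=(hsv[...,1]<60)&(hsv[...,2]>110)
    u,v=pix(c,[*exp,zl+5]).round().astype(int); print("tcp",s['eef_pos'].round(1),"exp px",u,v)
    m=np.zeros_like(lid); w=95; m[max(0,v-w):v+w,max(0,u-w):u+w]=lid[max(0,v-w):v+w,max(0,u-w):u+w]
    b=cv2.convexHull(blob(m,(u,v)))[:,0]; x,R=circ(onplane(c,b,zl+5)); print("disc",x.round(1),2*R)
if __name__=="__main__": look(sys.argv[1],[float(sys.argv[2]),float(sys.argv[3])])
E
python3 w.py w76 437.6 -194
```

```text
clock: 1.9
eef_pos: [436.5, -196.1, 156.4]
tcp_rot: [-3.141, 0.001, -0.0]
contact_force: [-0.1, -0.8, 0.6]
opening: 0.603
grasp_force: 0.0
tcp [ 436.5 -196.1  156.4] exp px 317 192
disc [ 433.6 -194.8] 75.64165736647527
```

View pics/w76.png

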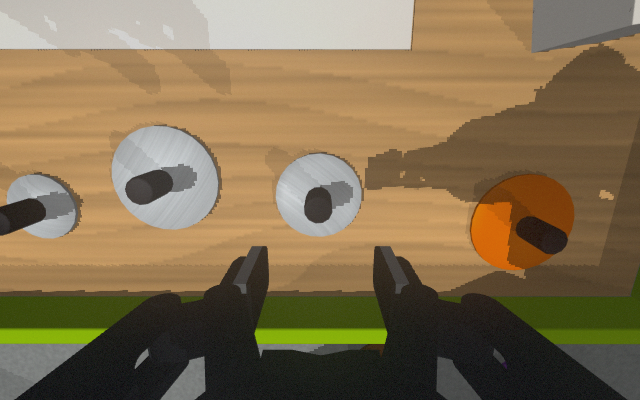

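The wrist view shows the 76 mm lid at (318,195), just ahead of the fingers. The white strip is above it and the orange decoy is at right (522,222). I'll descend and grip the knob.

```bash
python3 -m jog '[[[0,0,0],[-0.001,-0.0015,0.03],0.2],[[0,0,0],[0,0,0.03],0.2],[[0,0,0],[0,0,0.03],0.2],[[0,0,0],[0,0,0.015],0.2],[[0,0,0],[0,0,0.009],0.2],[[0,0,0],[0,0,0],0.2],[[0,0,0],[0,0,0],-1],[[0,0,0],[0,0,0],-1],[[0,0,0],[0,0,0],-1],[[0,0,0],[0,0,0],-1],[[0,0,0],[0,0,0],-1],[[0,0,0],[0,0,0],-1]]' 40
```

```text
clock: 3.15
eef_pos: [436.5, -195.1, 43.6]
tcp_rot: [3.141, -0.002, -0.0]
contact_force: [-1.7, -0.8, 5.9]
opening: 0.242
grasp_force: 38.8
```

```bash
python3 -m jog '[[[0,0,0],[0,0,-0.01],-1],[[0,0,0],[0,0,-0.03],-1],[[0,0,0],[0,0,-0.03],-1],[[0,0,0],[0.015,-0.03,-0.03],-1],[[0,0,0],[0.025,-0.035,-0.013],-1],[[0,0,0],[0.025,-0.0385,0],-1],[[0,0,0],[0.025,0,0],-1],[[0,0,0],[0,0,0],-1],[[0,0,0],[0,0,0],-1]]'
cat > rests.py <<'E'
import sys; from h import *
s=r.sense(); im=r.grab_frame("wrist")[:,:,::-1].copy(); cv2.imwrite(f"pics/{sys.argv[1]}.png",im); c=cam("wrist",s); print(s['eef_pos'].round(1))
hsv=cv2.cvtColor(im,cv2.COLOR_BGR2HSV)
for p in [(626.6,144.3),(626.6,26.6),(626.6,-91.4),(626.6,-209.2)]:
    u,v=pix(c,[*p,5]); 
    if not(25<u<615 and 25<v<380): continue
    m=np.zeros(hsv.shape[:2],bool); u0,v0=int(u),int(v); sl=np.s_[max(0,v0-45):v0+45,max(0,u0-45):u0+45]; m[sl]=hsv[...,2][sl]<60
    b=blob(m,(u,v)); x,R=circ(onplane(c,cv2.convexHull(b)[:,0],5)); print(p,(int(u),int(v)),x.round(1),2*R)
E
python3 rests.py wr1
```

```text
clock: 4.05
eef_pos: [525.5, -90.9, 155.8]
tcp_rot: [3.142, 0.0, 0.001]
contact_force: [-1.0, 0.3, -1.0]
opening: 0.243
grasp_force: 39.5
[525.5 -90.9 155.8]Traceback (most recent call last):
  File "rests.py", line 8, in <module>
    b=blob(m,(u,v)); x,R=circ(onplane(c,cv2.convexHull(b)[:,0],5)); print(p,(int(u),int(v)),x.round(1),2*R)
  File "h.py", line 23, in blob
    return min(cs,key=lambda c:np.linalg.norm(c[:,0].mean(0)-uv))[:,0]
           ~~~^^^^^^^^^^^^^^^^^^^^^^^^^^^^^^^^^^^^^^^^^^^^^^^^^^^
ValueError: min() iterable argument is empty
```

View pics/wr1.png

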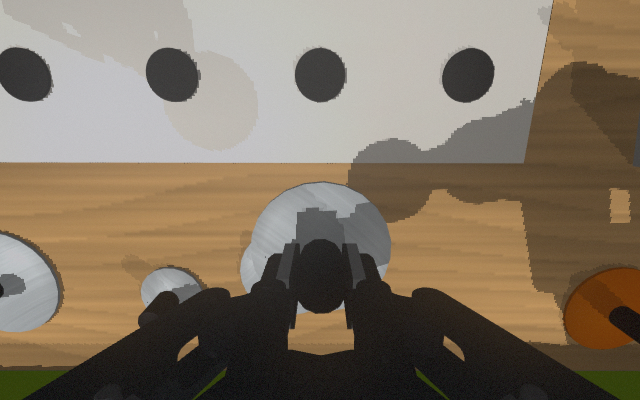

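The wrist view shows the held 76 mm lid level at (320,245). All four rests are visible at (25,75), (172,75), (320,74) and (468,75). My dark threshold was too low.

```bash
sed -i 's/<60$/<85/; s/\[sl\]<60/[sl]<85/' rests.py; python3 - <<'E'
from h import *
im=cv2.imread("pics/wr1.png"); s=dict(eef_pos=np.array([525.5,-90.9,155.8]),tcp_rot=[3.142,0,0.0]); c=cam("wrist",s)
V=cv2.cvtColor(im,cv2.COLOR_BGR2HSV)
for p in [(25,75),(172,75),(320,74),(468,75)]:
    m=np.zeros(im.shape[:2],bool); sl=np.s_[p[1]-40:p[1]+40,max(0,p[0]-40):p[0]+40]; m[sl]=V[...,2][sl]<85
    b=cv2.convexHull(blob(m,p))[:,0]; b=b[b[:,0]>0]; x,R=circ(onplane(c,b,5)); print(x.round(1),2*R)
# upper arc of held lid: first unsaturated pixel below the strip edge
P=[]
for u in range(268,372,3):
    col=V[172:235,u,1]; k=np.where(col<60)[0]
    if len(k): P.append((u,172+k[0]))
P=np.array(P); print(P[::4].tolist())
for z in (115,117): print(z,*[np.round(a,1) for a in circ(onplane(c,P,z))])
E
```

```text
[622.2 143.5] 40.75996695223305
[622.2  26.3] 40.16976647657745
[622.1 -91.1] 39.24586672715516
[ 621.9 -208.4] 40.04252330399569
[[268, 204], [280, 194], [292, 188], [304, 183], [316, 182], [328, 182], [340, 184], [352, 189], [364, 196]]
115 [522.4 -91.8] 37.2
117 [523.3 -91.8] 36.7
```

```bash
python3 -m jog '[[[0,0,0],[0.025,0,0],-1],[[0,0,0],[0.035,0,0],-1],[[0,0,0],[0.0247,0,0.01],-1],[[0,0,0],[0.015,0,0.02],-1],[[0,0,0],[0,0,0.03],-1],[[0,0,0],[0,0,0.025],-1],[[0,0,0],[0,0,0.01],-1],[[0,0,0],[0,0,0.006],-1],[[0,0,0],[0,0,0.003],-1],[[0,0,0],[0,0,0.0015],-1],[[0,0,0],[0,0,0],-1],[[0,0,0],[0,0,0],-1]]'
```

```text
clock: 5.3
eef_pos: [625.9, -91.2, 50.7]
tcp_rot: [3.141, -0.001, 0.0]
contact_force: [0.1, -0.7, -1.5]
opening: 0.243
grasp_force: 39.5
```

```bash
python3 -m jog '[[[0,0,0],[-0.0005,0,0.0008],-1],[[0,0,0],[0,0,0.0008],-1],[[0,0,0],[0,0,0],-1],[[0,0,0],[0,0,0],-1]]'
```

```text
clock: 5.7
eef_pos: [625.0, -91.1, 48.7]
tcp_rot: [3.142, -0.0, 0.0]
contact_force: [-1.1, 0.8, 5.8]
opening: 0.243
grasp_force: 40.1
```

```bash
python3 -m jog '[[[0,0,0],[0,0,0],-0.2],[[0,0,0],[0,0,0],0.2],[[0,0,0],[0,0,0],0.2],[[0,0,0],[0,0,-0.015],0.2],[[0,0,0],[0,0,-0.03],0.2],[[0,0,0],[0,0,-0.04],0.2],[[0,0,0],[-0.034,-0.006,-0.022],0.2],[[0,0,0],[-0.04,-0.008,0],0.2],[[0,0,0],[-0.04,-0.008,0],0.2],[[0,0,0],[-0.035,-0.008,0],0.2],[[0,0,0],[-0.025,0,0],0.2],[[0,0,0],[0,0,0],0.2]]'
python3 - <<'E'
from h import *
from w import look
look("w92",(450,-61.5))
im=r.grab_frame("top")[:,:,::-1].copy(); cv2.imwrite("pics/top1.png",im); 
im=cv2.imread("pics/w92.png"); s=r.sense(); c=cam("wrist",s); print(pix(c,[622,-91,10]))
E
```

```text
clock: 6.9
eef_pos: [447.6, -60.8, 155.8]
tcp_rot: [-3.141, 0.002, 0.0]
contact_force: [0.2, 0.6, 0.6]
opening: 0.602
grasp_force: 0.0
tcp [447.6 -60.8 155.8] exp px 320 190
disc [448.8 -61.4] 91.75354368926325
[360.84805398 -35.86163405]
```

View pics/top1.png

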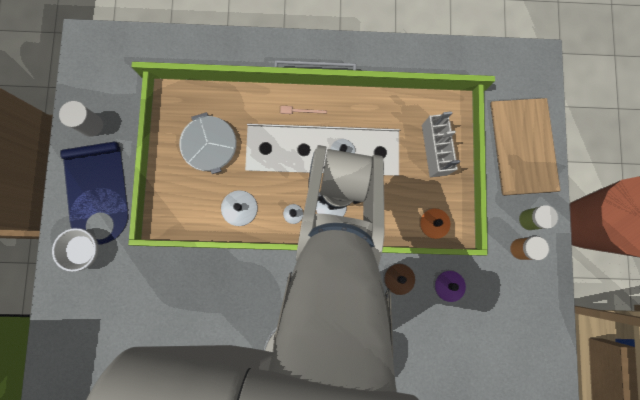

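The top view shows the 76 mm lid on rest_c at (342,148), partly hidden by the arm. I'll grip the 92 mm lid now.

```bash
python3 -m jog '[[[0,0,0],[0.0035,0.0005,0.03],0.2],[[0,0,0],[0,0,0.03],0.2],[[0,0,0],[0,0,0.03],0.2],[[0,0,0],[0,0,0.014],0.2],[[0,0,0],[0,0,0.0085],0.2],[[0,0,0],[0,0,0],0.2],[[0,0,0],[0,0,0],-1],[[0,0,0],[0,0,0],-1],[[0,0,0],[0,0,0],-1],[[0,0,0],[0,0,0],-1],[[0,0,0],[0,0,0],-1],[[0,0,0],[0,0,0],-1]]' 40
```

```text
clock: 8.2
eef_pos: [455.4, -61.8, 43.7]
tcp_rot: [3.141, -0.002, -0.0]
contact_force: [0.3, 1.0, 5.9]
opening: 0.239
grasp_force: 39.2
```

```bash
python3 -m jog '[[[0,0,0],[0,0,-0.01],-1],[[0,0,0],[0,0,-0.025],-1],[[0,0,0],[0,0,-0.03],-1],[[0,0,0],[0.01,-0.01,-0.015],-1],[[0,0,0],[0.03,-0.02,0],-1],[[0,0,0],[0.04,-0.02,0],-1],[[0,0,0],[0.04,-0.02,0],-1],[[0,0,0],[0.035,-0.0185,0],-1],[[0,0,0],[0.019,0,0],-1],[[0,0,0],[0,0,0],-1],[[0,0,0],[0,0,0],-1],[[0,0,0],[0,0,0],-1]]'
```

```text
clock: 9.4
eef_pos: [626.8, 26.5, 122.7]
tcp_rot: [3.141, 0.002, -0.0]
contact_force: [-0.1, 0.0, -1.0]
opening: 0.246
grasp_force: 39.3
```

```bash
python3 -m jog '[[[0,0,0],[0.002,0,0.02],-1],[[0,0,0],[0,0,0.025],-1],[[0,0,0],[0,0,0.015],-1],[[0,0,0],[0,0,0.008],-1],[[0,0,0],[0,0,0.003],-1],[[0,0,0],[0,0,0],-1],[[0,0,0],[0,0,0],-1],[[0,0,0],[0,0,0],-1]]'
```

```text
clock: 10.2
eef_pos: [631.0, 26.9, 52.5]
tcp_rot: [-3.142, -0.001, 0.0]
contact_force: [-0.6, -0.7, -0.7]
opening: 0.241
grasp_force: 39.3
```

```bash
python3 -m jog '[[[0,0,0],[-0.0016,0,0.001],-1],[[0,0,0],[0,0,0.001],-1],[[0,0,0],[0,0,0.0008],-1],[[0,0,0],[0,0,0.0006],-1],[[0,0,0],[0,0,0],-1],[[0,0,0],[0,0,0],-1]]'
```

```text
clock: 10.8
eef_pos: [628.8, 26.9, 48.7]
tcp_rot: [-3.142, 0.0, -0.0]
contact_force: [-2.6, 0.2, 6.2]
opening: 0.246
grasp_force: 40.0
```

```bash
python3 -m jog '[[[0,0,0],[0,0,0],-0.2],[[0,0,0],[0,0,0],0.2],[[0,0,0],[0,0,0],0.2],[[0,0,0],[0,0,-0.015],0.2],[[0,0,0],[0,0,-0.04],0.2],[[0,0,0],[-0.015,-0.014,-0.035],0.2],[[0,0,0],[-0.03,-0.03,-0.017],0.2],[[0,0,0],[-0.033,-0.033,0],0.2],[[0,0,0],[-0.033,-0.033,0],0.2],[[0,0,0],[-0.033,-0.033,0],0.2],[[0,0,0],[-0.030,-0.030,0],0.2],[[0,0,0],[-0.016,-0.015,0],0.2]]'
python3 -m jog '[[[0,0,0],[0,0,0],0.2],[[0,0,0],[0,0,0],0.2],[[0,0,0],[0,0,0],0.2]]'
python3 - <<'E'
from h import *
from w import look
look("w108",(437,214.5))
im=r.grab_frame("top")[:,:,::-1].copy(); cv2.imwrite("pics/top2.png",im)
cv2.imwrite("pics/c2.png",cv2.resize(im[110:240,195:405],None,fx=3.5,fy=3.5,interpolation=cv2.INTER_CUBIC))
E
```

```text
clock: 12.0
eef_pos: [436.6, 216.5, 156.3]
tcp_rot: [-3.141, -0.0, 0.001]
contact_force: [0.6, -0.2, 0.2]
opening: 0.6
grasp_force: 0.0
clock: 12.3
eef_pos: [439.8, 214.5, 155.8]
tcp_rot: [-3.141, -0.001, -0.0]
contact_force: [0.3, -0.6, -0.8]
opening: 0.601
grasp_force: 0.0
tcp [439.8 214.5 155.8] exp px 320 197
disc [435.9 215.1] 107.60072993651829
```

View pics/c2.png

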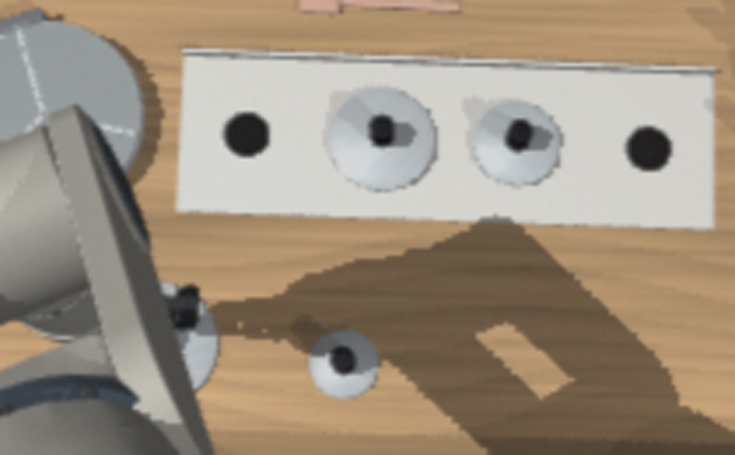

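The top crop shows the 92 mm lid centred at about (381,138), where rest_b was (381,139). The 76 mm lid is at about (517,143), against (516,143) for rest_c. Both look well centred. Next is the 108 mm lid.

```bash
python3 -m jog '[[[0,0,0],[0,-0.0005,0.03],0.2],[[0,0,0],[0,0,0.03],0.2],[[0,0,0],[0,0,0.03],0.2],[[0,0,0],[0,0,0.014],0.2],[[0,0,0],[0,0,0.008],0.2],[[0,0,0],[0,0,0],0.2],[[0,0,0],[0,0,0],-1],[[0,0,0],[0,0,0],-1],[[0,0,0],[0,0,0],-1],[[0,0,0],[0,0,0],-1],[[0,0,0],[0,0,0],-1],[[0,0,0],[0,0,0],-1]]' 40
```

```text
clock: 13.6
eef_pos: [439.5, 215.6, 44.3]
tcp_rot: [-3.141, -0.002, 0.0]
contact_force: [0.3, -2.4, 7.1]
opening: 0.242
grasp_force: 39.3
```

```bash
python3 -m jog '[[[0,0,0],[0,0,-0.01],-1],[[0,0,0],[0,0,-0.025],-1],[[0,0,0],[0,0,-0.03],-1],[[0,0,0],[0.012,0.006,-0.015],-1],[[0,0,0],[0.03,0.015,0],-1],[[0,0,0],[0.04,0.02,0],-1],[[0,0,0],[0.04,0.02,0],-1],[[0,0,0],[0.04,0.01,0],-1],[[0,0,0],[0.0245,0,0],-1],[[0,0,0],[0,0,0],-1],[[0,0,0],[0,0,0],-1],[[0,0,0],[0,0,0],-1]]'
python3 -m jog '[[[0,0,0],[0,0,0.02],-1],[[0,0,0],[0,0,0.025],-1],[[0,0,0],[0,0,0.015],-1],[[0,0,0],[0,0,0.01],-1],[[0,0,0],[0,0,0.003],-1],[[0,0,0],[0,0,0],-1],[[0,0,0],[0,0,0],-1],[[0,0,0],[0,0,0],-1]]'
```

```text
clock: 14.8
eef_pos: [623.9, 144.5, 123.3]
tcp_rot: [3.141, 0.001, 0.0]
contact_force: [-1.2, 0.5, -1.1]
opening: 0.24
grasp_force: 39.3
clock: 15.6
eef_pos: [625.9, 144.5, 51.1]
tcp_rot: [-3.141, -0.001, 0.0]
contact_force: [0.2, -0.4, -1.1]
opening: 0.243
grasp_force: 39.4
```

```bash
python3 -m jog '[[[0,0,0],[0,0,0.0008],-1],[[0,0,0],[0,0,0.0006],-1],[[0,0,0],[0,0,0.0004],-1],[[0,0,0],[0,0,0],-1],[[0,0,0],[0,0,0],-1]]'
```

```text
clock: 16.1
eef_pos: [625.6, 144.4, 49.3]
tcp_rot: [-3.141, -0.001, -0.0]
contact_force: [-1.9, -0.5, 6.2]
opening: 0.245
grasp_force: 40.1
```

```bash
python3 -m jog '[[[0,0,0],[0,0,0],-0.2],[[0,0,0],[0,0,0],0.2],[[0,0,0],[0,0,0],0.2],[[0,0,0],[0,0,-0.015],0.2],[[0,0,0],[0,0,-0.04],0.2],[[0,0,0],[-0.02,0.01,-0.035],0.2],[[0,0,0],[-0.035,0.016,-0.017],0.2],[[0,0,0],[-0.036,0.018,0],0.2],[[0,0,0],[-0.036,0.018,0],0.2],[[0,0,0],[-0.036,0.018,0],0.2],[[0,0,0],[-0.025,0.012,0],0.2],[[0,0,0],[-0.011,0,0],0.2]]'
python3 -m jog '[[[0,0,0],[0,0,0],0.2],[[0,0,0],[0,0,0],0.2],[[0,0,0],[0,0,0],0.2]]'
python3 w.py w60 426 52.4
```

```text
clock: 17.3
eef_pos: [424.0, 51.4, 156.2]
tcp_rot: [3.141, 0.001, -0.001]
contact_force: [-0.2, -0.0, -0.4]
opening: 0.603
grasp_force: 0.0
clock: 17.6
eef_pos: [427.9, 52.9, 155.9]
tcp_rot: [-3.141, -0.002, 0.0]
contact_force: [-0.1, -0.4, -0.4]
opening: 0.599
grasp_force: 0.0
tcp [427.9  52.9 155.9] exp px 320 196
disc [423.4  52.5] 59.472932070076276
```

```bash
python3 -m jog '[[[0,0,0],[-0.001,0.0003,0.03],0.2],[[0,0,0],[0,0,0.03],0.2],[[0,0,0],[0,0,0.03],0.2],[[0,0,0],[0,0,0.014],0.2],[[0,0,0],[0,0,0.008],0.2],[[0,0,0],[0,0,0],0.2],[[0,0,0],[0,0,0],-1],[[0,0,0],[0,0,0],-1],[[0,0,0],[0,0,0],-1],[[0,0,0],[0,0,0],-1],[[0,0,0],[0,0,0],-1],[[0,0,0],[0,0,0],-1]]' 40
```

```text
clock: 18.85
eef_pos: [426.1, 52.2, 44.4]
tcp_rot: [-3.141, -0.002, 0.0]
contact_force: [0.2, 0.7, 7.1]
opening: 0.243
grasp_force: 39.2
```

```bash
python3 -m jog '[[[0,0,0],[0,0,-0.01],-1],[[0,0,0],[0,0,-0.025],-1],[[0,0,0],[0,0,-0.03],-1],[[0,0,0],[0.015,0.02,-0.015],-1],[[0,0,0],[0.025,0.035,0],-1],[[0,0,0],[0.029,0.038,0],-1],[[0,0,0],[0.029,0.038,0],-1],[[0,0,0],[0.029,0.038,0],-1],[[0,0,0],[0.029,0.038,0],-1],[[0,0,0],[0.025,0.034,0],-1],[[0,0,0],[0.0178,0.0203,0],-1],[[0,0,0],[0,0,0],-1]]'
python3 -m jog '[[[0,0,0],[0,0,0],-1],[[0,0,0],[0,0,0.02],-1],[[0,0,0],[0,0,0.025],-1],[[0,0,0],[0,0,0.015],-1],[[0,0,0],[0,0,0.01],-1],[[0,0,0],[0,0,0.003],-1],[[0,0,0],[0,0,0],-1],[[0,0,0],[0,0,0],-1],[[0,0,0],[0,0,0],-1]]'
```

```text
clock: 20.05
eef_pos: [626.2, -212.2, 124.5]
tcp_rot: [3.14, -0.003, -0.002]
contact_force: [0.2, 0.7, -0.4]
opening: 0.243
grasp_force: 39.3
clock: 20.95
eef_pos: [624.7, -209.5, 51.4]
tcp_rot: [3.141, -0.001, -0.0]
contact_force: [-0.4, 0.1, -1.6]
opening: 0.246
grasp_force: 39.3
```

```bash
python3 -m jog '[[[0,0,0],[0,-0.0003,0.0008],-1],[[0,0,0],[0,0,0.0006],-1],[[0,0,0],[0,0,0.0006],-1],[[0,0,0],[0,0,0],-1],[[0,0,0],[0,0,0],-1]]'
```

```text
clock: 21.45
eef_pos: [624.3, -209.0, 49.4]
tcp_rot: [3.141, -0.0, -0.0]
contact_force: [-2.8, 0.8, 7.9]
opening: 0.244
grasp_force: 40.1
```

Release, then back off to x≈400 over the empty floor.

```bash
python3 -m jog '[[[0,0,0],[0,0,0],-0.2],[[0,0,0],[0,0,0],0.2],[[0,0,0],[0,0,0],0.2],[[0,0,0],[0,0,-0.015],0.2],[[0,0,0],[0,0,-0.04],0.2],[[0,0,0],[-0.02,0,-0.045],0.2],[[0,0,0],[-0.045,0,-0.02],0.2],[[0,0,0],[-0.049,0,0],0.2],[[0,0,0],[-0.049,0,0],0.2],[[0,0,0],[-0.045,0,0],0.2],[[0,0,0],[-0.03,0,0],0.2],[[0,0,0],[0,0,0],0.2]]'
python3 -m jog '[[[0,0,0],[0,0,0],0.2],[[0,0,0],[0,0,0],0.2],[[0,0,0],[0,0,0],0.2]]'
python3 - <<'E'
from h import *
im=r.grab_frame("top")[:,:,::-1].copy(); cv2.imwrite("pics/top3.png",im); c=cam("top")
a=cv2.imread("pics/top0.png")
# strip changed by the lids: difference to the first picture
d=cv2.cvtColor(im,cv2.COLOR_BGR2LAB).astype(int); b=d[...,2]
for p,D in [((626.6,144.3),108),((626.6,26.6),92),((626.6,-91.4),76),((626.6,-209.2),60)]:
    u,v=pix(c,[*p,10]); g=cv2.cvtColor(im,cv2.COLOR_BGR2GRAY).astype(float)
    P=[]   # strongest radial edge near the nominal rim radius
    for t in np.linspace(0,2*np.pi,72,endpoint=False):
        rr=np.arange(D/2-8,D/2+8,.5); q=np.array([pix(c,[p[0]+k*np.cos(t),p[1]+k*np.sin(t),10]) for k in rr]).astype(np.float32)
        l=cv2.remap(im,q[:,:1],q[:,1:],cv2.INTER_LINEAR)[:,0].astype(float); e=np.abs(l[4:]-l[:-4]).sum(1); k=rr[2+e.argmax()]; P.append((p[0]+k*np.cos(t),p[1]+k*np.sin(t)))
    P=np.array(P)
    for _ in range(4):
        x,R=circ(P); res=np.abs(np.linalg.norm(P-x,axis=1)-R); P=P[res<max(1.2,2*np.median(res))]
    print(D,"centre-rest",(x-p).round(1),2*R,len(P))
cv2.imwrite("pics/c3.png",cv2.resize(im[100:240,170:470],None,fx=2.6,fy=2.6,interpolation=cv2.INTER_CUBIC))
E
```

```text
clock: 22.65
eef_pos: [382.3, -208.2, 169.0]
tcp_rot: [-3.141, 0.002, -0.001]
contact_force: [0.3, -0.1, -0.0]
opening: 0.596
grasp_force: 0.0
clock: 22.95
eef_pos: [387.3, -209.2, 168.8]
tcp_rot: [3.141, -0.001, 0.001]
contact_force: [0.9, -0.4, 0.1]
opening: 0.603
grasp_force: 0.0
108 centre-rest [-1.2 -3.5] 110.18096912622008 42
92 centre-rest [-1.3 -2.1] 94.65170122010814 54
76 centre-rest [-1.5 -1.2] 79.20151018308 44
60 centre-rest [-1.5 -2.3] 60.996497333350256 40
```

View pics/c3.png

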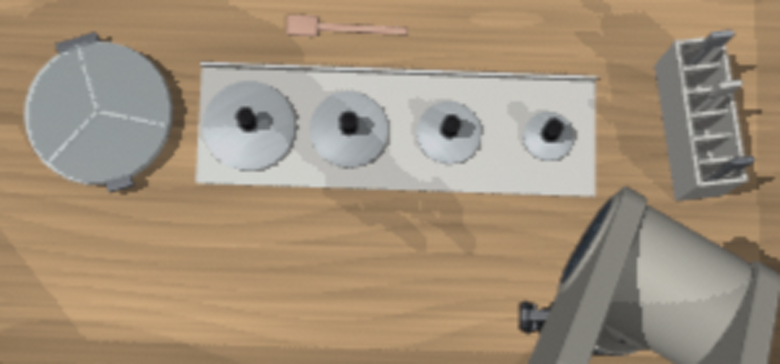

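The crop shows the lids in order 108, 92, 76, 60 from plate to rack, at (248,125), (349,128), (449,132) and (549,135). Plate and rack haven't moved. The rim fit from above is biased by shadow, so I'll take one wrist view to check the centring.

```bash
python3 -m jog '[[[0,0,0],[0.028,-0.035,0],0.2],[[0,0,0],[0.028,-0.035,0],0.2],[[0,0,0],[0.028,-0.035,0],0.2],[[0,0,0],[0.028,-0.036,0],0.2],[[0,0,0],[0.026,-0.036,0],0.2],[[0,0,0],[0,0,0],0.2],[[0,0,0],[0,0,0],0.2],[[0,0,0],[0,0,0],0.2],[[0,0,0],[0,0,0],0.2]]'
python3 - <<'E'
from h import *
s=r.sense(); im=r.grab_frame("wrist")[:,:,::-1].copy(); cv2.imwrite("pics/wf.png",im); c=cam("wrist",s)
for p,D in [((622.2,143.5),108),((622.2,26.3),92),((622.1,-91.1),76),((621.9,-208.4),60)]:
    P=[]; rr=np.arange(D/2-7,D/2+7,.25)
    for t in np.linspace(0,2*np.pi,120,endpoint=False):
        q=np.array([pix(c,[p[0]+k*np.cos(t),p[1]+k*np.sin(t),10]) for k in rr]).astype(np.float32)
        l=cv2.remap(im,q[:,:1],q[:,1:],cv2.INTER_LINEAR)[:,0].astype(float); e=np.abs(l[6:]-l[:-6]).sum(1)
        if (q>0).all(): k=rr[3+np.argmax(e)]; P.append((p[0]+k*np.cos(t),p[1]+k*np.sin(t)))
    P=np.array(P)
    for _ in range(5):
        x,R=circ(P); res=np.abs(np.linalg.norm(P-x,axis=1)-R); P=P[res<max(.8,2*np.median(res))]
    print(D,"centre-rest",(x-p).round(1),2*R,len(P))
E
```

```text
clock: 23.9
eef_pos: [523.4, -32.8, 168.3]
tcp_rot: [3.141, 0.001, -0.001]
contact_force: [0.5, -0.3, 0.4]
opening: 0.599
grasp_force: 0.0
108 centre-rest [ 0.2 -1. ] 109.81833417995146 42
92 centre-rest [-0.2 -2.1] 94.281098360109 66
76 centre-rest [-0.5 -1.5] 76.04904875901765 86
60 centre-rest [ 0.3 -0.9] 59.04051285175542 58
```

View pics/wf.png

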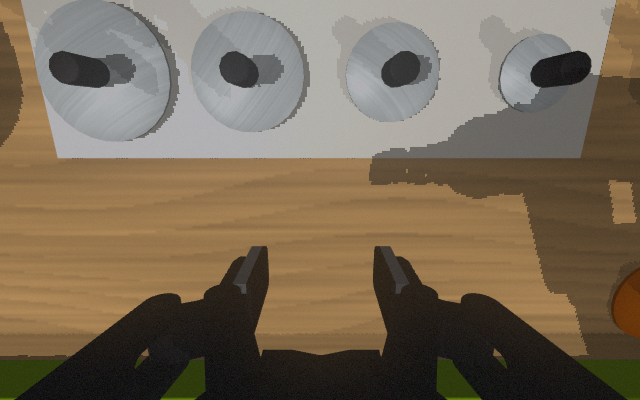

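The wrist view shows all four lids flat, knobs up, at about (105,70), (248,70), (393,72) and (540,72). Their centres are within about 2 mm of the rests, so I'll hand in.

```bash
python3 -c "
from rig import r
print(r.sign_off())"
```

```text
the job is handed in; nothing more can be done
None
```

The four lids are on the rests in size order, 60 mm by the spoon rack to 108 mm by the plate, flat with knobs up and centred to about 2 mm; the rack and plate were left alone, and the job was handed in at about 24 s (no verdict was returned).

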